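# Key the flange of the label unwinder onto its drive pin

### The arm

A 6-joint arm with a two-finger parallel gripper is mounted at the origin on the work surface. World frame = base frame: x ahead of the robot, y to its left, z up, the work surface at z = 0. Lengths are in m, angles in rad, forces in N, time in s.
With the tool pointing down it reaches from about 0.275 to 0.875 m from the base axis. Payload 12.5 kg.
Tool frame: the origin (TCP) lies at the very end of the fingers, on their centre line; the grasp point (between the pads) lies 19 mm behind it; x points along the fingers, y is the direction in which the jaws open and shut, and the axes are right-handed (so a half turn about x gives the same grasp; the last joint's range is limited). The gripper opens to 85 mm and grips with 20 to 120 N. Pads are 22 mm wide; open, the fingers measure 114 mm over their backs; the gripper's body (76 mm by 85 mm) begins 54 mm behind the grasp point. The pads swing forward as they close: fully open they stand 13 mm farther back than shut.
Start: joints at [1.238, 0.351, 1.652, -0, 1.139, -0.085], TCP at [0.135, 0.533, 0.231] pointing down, gripper open.
Joint ranges: [-2.75, 2.75], [-0.79, 2.1], [0.01, 2.65], [-1.57, 4.71], [0.07, 3.14], [-2.87, 2.87]. Speed limits (rad/s): [2.22, 2.22, 2.79, 3.14, 3.14, 3.14].

### API

Orientations are given as a 3x3 rotation matrix whose columns are the frame's x, y, z axes.
In Python, from bench import manip gives the robot as it stands. Calls block until the motion is done:
- manip.move_ptp(position, orientation): joint-space move of the TCP to a pose.
- manip.move_l(position, attitude=None, max_speed=0.15): straight line of the TCP; attitude=None keeps the orientation; max_speed is the mean speed in m/s.
- manip.move_j(angles): joint-space move.
- manip.set_gripper(opening, effort=None): opening from 0.0 (shut) to 1.0 (fully open); effort is the grip in N (None keeps the last); returns when the fingers have stopped.
- manip.dwell(seconds).
- manip.inverse_kinematics(position, orientation): joint angles nearest the present ones, or None.
- manip.grab_frame(name): name is "scene" or "side" or "wrist"; returns (picture, depth): 480x640x3 uint8, red, green, blue; 480x640 float32, m along the optical axis (not along the pixel's ray), 0 where there is no reading.
- manip.get_calibration(name): a dict with "camera_matrix" (3x3 intrinsics, pixels), "R" (3x3) and "t" (3): a world point X has camera coordinates R X + t. Camera axes: x right, y down, z forward; pixel columns grow to the right and rows downward; lengths in m; the calibration is good to about 2 mm. A picture is of the moment at which its call begins: read the wrist's pose just before it. get_calibration takes no time and is no camera call; for the wrist camera it gives the pose at the moment of the call.
A pose or a line that the arm cannot do raises manip.Unreachable and nothing moves.
- manip.sign_off(): hands the job in, once; it reports no verdict.
Trained networks look in the newest picture that a camera, given by its name, has taken for a name from the list of things; names that differ only in an ending like _2 or _b are one class to them, and where a whole thing is asked for, a point or a joint stands for the part that bears it (a point fixed in the world has none). Each returns a list of dicts, best first, with "confidence" (0 to 1); they miss things now and then, are a little off and sometimes report something else, mostly with a low value. They report only what shows in the picture. A call takes as long as a camera call.
- manip.look_for(camera, name): "at" ([x, y, z] in m, in world coordinates, good to about 4 mm: the middle of the surface that is visible of it).
Readings, each from a call of its own:
- manip.current_time(): time.
- manip.current_qpos(): joint angles.
- manip.current_joint_vel(): joint speeds.
- manip.current_joint_torque(): joint torques, N m.
- manip.current_ee_pos(): TCP position.
- manip.current_tcp_rot(): TCP orientation.
- manip.current_force(): force on the tool from outside, world axes, zero at the start.
- manip.current_ft_torque(): the same for the moment, N m.
- manip.current_grip_width(): opening from 0.0 (shut) to 1.0 (fully open).
Only numpy, scipy, OpenCV 4.12 (cv2) and the standard library are available. Lean on these libraries where they do the work, as an engineer would, in place of code of your own. Each camera call takes 0.05 s, during which the arm holds its last target.

### The job

On the label unwinder, push the yellow flange round with your fingertips until its notch stands over the red drive pin, then press it straight down until it is fully seated on the label roll with the pin standing up through the notch, and move clear. Nothing is to be gripped; do not lift the flange, and leave the tins, jar, rolls, paper core and carton where they stand.

Things in the scene. Friction and masses are not known exactly. Their poses are not given: they have to be found in the camera images.
- unwinder: white label unwinder, bolted down: base 250 x 220 x 30 mm, a dark platter (144 mm across, top 38 mm above the table) and on it a white label roll 90 mm across, top 91.5 mm above the table. Origin: on the vertical axis of roll and flange, at table height; x points from the axis to the red pin (within 0.9 rad of straight away from the robot), z up.
- pin_top (a point): centre of the top of the fixed red drive pin, upright, 10 mm across, 60 mm from the axis, top 100 mm above the table. It stands on the platter beside the roll; until the flange is seated it is under the flange's rim and sticks out 3 mm past it. A red stripe on the base runs from the pin straight outwards.
- notch (a point): middle of the rim notch of the yellow flange, at the top face, 60 mm from the axis. The flange is a plastic disc 124 mm across, 6 mm thick; the notch is 16 mm wide and cut in from the rim to 51 mm radius; a black line on the top face leads to it. At the start the top face is 106.5 mm above the table, its underside just above the pin; seated it is 9 mm lower.
- peg_top (a point): centre of the top of the black finger peg that stands on the flange: 12 mm across, 22 mm high above the flange's top face, 44 mm from the axis, exactly opposite the notch. Pushing it sideways, from either side, turns the flange (about 1.5 N).
- cap_top (a point): centre of the flat top of the black round cap in the middle of the flange, on the axis, 36 mm across, 14 mm high above the flange's top face (120.5 mm above the table at the start). The place to press down.
- flange_turn (a joint): angle of the flange about the vertical axis, rad, anticlockwise seen from above positive; 0 (or a whole turn either way) when the notch is exactly over the pin. It turns at least a whole turn either way and stays where it is left; it can be seated within about 0.05 rad of true.
- flange_drop (a joint): how far the flange has gone down, m: 0 at the start, 0.009 fully seated, negative when lifted. The spindle grips it, so it stays where it is left: pressing it down takes about 4 N, plus drag of 30 N per m/s. Pressed with the notch elsewhere it stops on the pin.
- core: brown paper core standing on the unwinder's base, 28 mm across, 40 mm high; origin at its underside. Not to be moved.
- tin_blue: low tin with a blue band, 68 mm across, 50 mm high, beside the unwinder; origin at its underside. Not to be moved.
- tin_green: low tin with a green band, 68 mm across, 50 mm high, beside the unwinder; origin at its underside. Not to be moved.
- tin_yellow: tin with a yellow band, 68 mm across, 80 mm high; origin at its underside. Not to be moved.
- jar: amber jar with black cap, 64 mm across, 100 mm high; origin at its underside. Not to be moved.
- spare_roll: white spare label roll, 90 mm across, 53 mm high; origin at its underside. Not to be moved.
- carton: small brown carton 110 x 80 x 60 mm; origin at its underside. Not to be moved.

How it is judged:
At the end, for the whole second after the job is handed in: The flange is seated: at least 7.5 of its 9 mm down, its notch around the red pin (within 0.09 rad and 5 mm), and at rest ((value of joint flange_turn between -6.37319 and -6.19319 rad or value of joint flange_turn between -0.09 and 0.09 rad or value of joint flange_turn between 6.19319 and 6.37319 rad) and value of joint flange_drop above 0.0075 m and horizontal distance between notch and pin_top below 0.005 m and velocity of joint flange_turn between -0.05 and 0.05 rad/s and velocity of joint flange_drop between -0.005 and 0.005 m/s); the robot touches nothing.
It fails at once if the flange is lifted more than 4 mm (value of joint flange_drop below -0.004 m).
It fails at once if a bystander (tin, jar, spare roll, paper core or carton) is moved more than 20 mm (distance of any of core, tin_blue, tin_green, tin_yellow, jar, spare_roll, carton from where it was at the start of the episode above 0.02 m).
It also fails if it takes over 67 s, if anything falls off the work surface, if the arm or the gripper's body presses on something with over 40 N, if the wrist force passes 120 N, or if a joint passes its speed limit or range.

## Working session

There is one attempt and no reset: what is moved stays moved. The work goes in short steps, each a Python script; the robot and the scene stay as the last script left them, time stands still between calls to the robot, and variables do not carry over. Pictures are saved under pics/ and viewed, and the job is handed in when it is done.

```bash
mkdir -p pics; ls; python3 - <<'E'
from bench import manip
import cv2
print(manip.current_time())
for c in("scene","side","wrist"):
    p,d=manip.grab_frame(c); cv2.imwrite(f"pics/a_{c}.png",p[:,:,::-1])
    for n in("notch","peg_top","cap_top","pin_top","core","tin_blue","tin_green","tin_yellow","jar","spare_roll","carton"):
        r=manip.look_for(c,n)
        print(c,n,[(x["confidence"],x["at"]) for x in r[:2]])
print(manip.current_time(),manip.current_tcp_rot())
E
```

```text
pics
0.0
scene notch [(0.93, [0.5662, -0.0092, 0.1012])]
scene peg_top [(0.74, [0.5676, -0.0096, 0.1044])]
scene cap_top [(0.64, [0.5671, -0.0079, 0.1086]), (0.33, [0.494, 0.1318, 0.0502])]
scene pin_top [(0.77, [0.5997, 0.0071, 0.0322]), (0.55, [0.6336, -0.1631, 0.0518])]
scene core [(0.73, [0.6962, -0.053, 0.0667])]
scene tin_blue [(0.6, [0.4949, 0.1329, 0.0527])]
scene tin_green [(0.79, [0.6374, -0.1634, 0.0517])]
scene tin_yellow [(0.71, [0.6295, 0.4308, 0.0748]), (0.61, [0.3643, -0.4406, 0.0647])]
scene jar [(0.71, [0.3826, 0.4251, 0.0687])]
scene spare_roll [(0.95, [0.6695, -0.4439, 0.0524])]
scene carton [(0.8, [0.364, -0.4408, 0.0648])]
side notch [(0.7, [0.5638, -0.0241, 0.1056]), (0.61, [0.3683, 0.4003, 0.0647])]
side peg_top [(0.58, [0.5624, -0.0262, 0.1035])]
side cap_top [(0.97, [0.5645, -0.0235, 0.1056]), (0.65, [0.6053, 0.4096, 0.0532])]
side pin_top [(0.62, [0.6071, 0.4072, 0.0554]), (0.57, [0.5503, -0.0548, 0.0307])]
side core [(0.52, [0.6848, -0.0659, 0.0536])]
side tin_blue [(0.66, [0.4785, 0.101, 0.0502]), (0.31, [0.6085, 0.4058, 0.056])]
side tin_green [(0.96, [0.619, -0.1982, 0.0484]), (0.3, [0.3676, 0.3975, 0.0658])]
side tin_yellow [(0.75, [0.6076, 0.4073, 0.0521]), (0.64, [0.6872, -0.0648, 0.0597])]
side jar [(0.83, [0.3658, 0.3985, 0.0612]), (0.63, [0.5645, -0.0232, 0.1052])]
side spare_roll [(0.91, [0.6528, -0.4725, 0.0512])]
side carton [(0.71, [0.3376, -0.4732, 0.0602])]
wrist notch []
wrist peg_top []
wrist cap_top []
wrist pin_top []
wrist core []
wrist tin_blue []
wrist tin_green []
wrist tin_yellow []
wrist jar [(0.69, [0.334, 0.4383, 0.0217])]
wrist spare_roll []
wrist carton []
1.8 [[-1.98063551e-05  2.45273901e-01  9.69453822e-01]
 [ 6.76146567e-05  9.69453820e-01 -2.45273899e-01]
 [-9.99999998e-01  6.06913054e-05 -3.57854572e-05]]
```

View pics/a_scene.png

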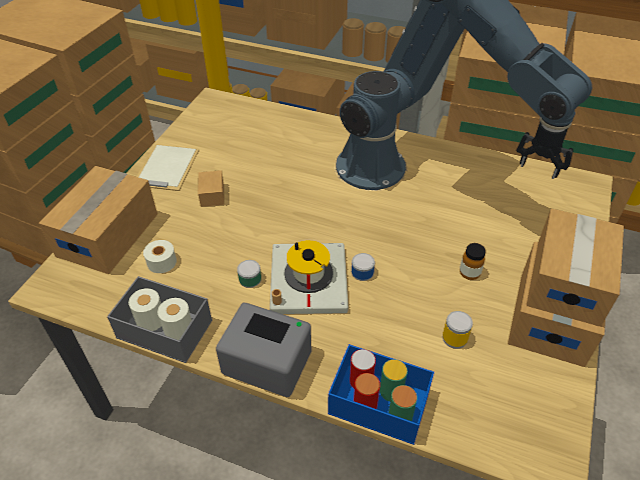

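View pics/a_side.png

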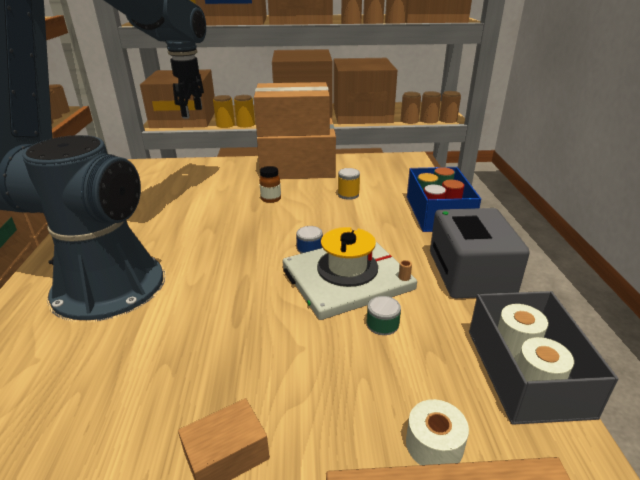

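```bash
python3 - <<'E'
from bench import manip
for c in("scene","side","wrist"):
    k=manip.get_calibration(c); print(c,k["camera_matrix"].tolist(),k["R"].round(3).tolist(),(-k["R"].T@k["t"]).round(3))
E
```

```text
scene [[600.8364894189376, 0.0, 309.0122890476721], [0.0, 600.8364894189376, 240.54685241526408], [0.0, 0.0, 1.0]] [[-0.37, 0.929, -0.014], [0.68, 0.261, -0.685], [-0.633, -0.263, -0.728]] [1.611 0.428 1.377]
side [[458.18127353281045, 0.0, 327.61699051777384], [0.0, 458.18127353281045, 241.7290009495207], [0.0, 0.0, 1.0]] [[0.998, -0.061, -0.002], [-0.034, -0.532, -0.846], [0.05, 0.845, -0.533]] [ 0.466 -0.89   0.659]
wrist [[426.78950830523246, 0.0, 322.65837937958923], [0.0, 426.78950830523246, 246.21582535835157], [0.0, 0.0, 1.0]] [[0.246, 0.969, -0.001], [0.932, -0.236, 0.274], [0.266, -0.068, -0.962]] [0.067 0.551 0.376]
```

```bash
python3 - <<'E'
from bench import manip
import cv2,numpy as np
R=np.array([[0,0,1.],[0,1,0],[-1,0,0]])
manip.move_ptp([0.49,-0.016,0.27],R)
manip.set_gripper(0.0)
k=manip.get_calibration("wrist")
p,d=manip.grab_frame("wrist"); cv2.imwrite("pics/b_wrist.png",p[:,:,::-1])
np.savez("b.npz",p=p,d=d,**k)
for n in("notch","peg_top","cap_top","pin_top","core","tin_blue","tin_green"):
    print(n,[(x["confidence"],x["at"]) for x in manip.look_for("wrist",n)[:2]])
print(manip.current_time(),manip.current_ee_pos(),manip.current_force(),manip.current_qpos(),manip.current_grip_width())
E
```

```text
notch [(0.83, [0.5419, -0.0057, 0.1044]), (0.64, [0.5189, -0.0096, 0.0305])]
peg_top [(0.73, [0.5434, -0.0077, 0.1032])]
cap_top [(0.59, [0.5439, -0.0056, 0.1034]), (0.56, [0.5411, -0.0085, 0.1082])]
pin_top [(0.7, [0.5168, -0.0076, 0.0294])]
core []
tin_blue [(0.68, [0.4723, 0.1222, 0.0468])]
tin_green [(0.83, [0.6139, -0.1666, 0.0518])]
5.3 [ 0.48998797 -0.01599739  0.26999777] [ 0.90716265 -0.33955998  0.43456854] [-1.27643368e-01  2.00720216e-01  1.75297294e+00  2.75652445e-05
  1.18793239e+00 -1.69839117e+00] -0.0013459792806179772
```

View pics/b_wrist.png

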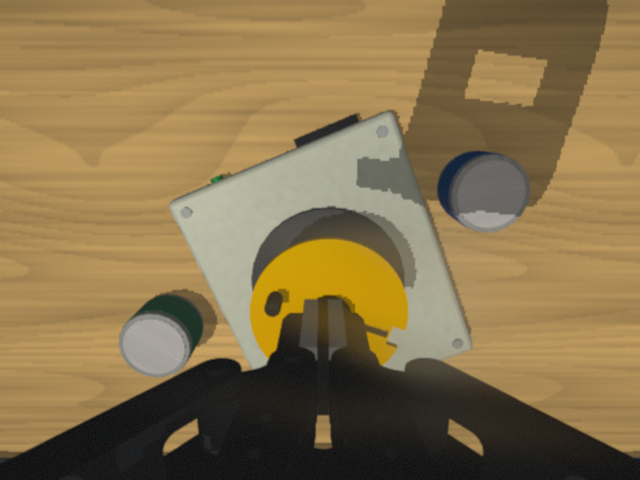

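```bash
python3 - <<'E'
from bench import manip
import cv2,numpy as np
manip.move_l([0.625,-0.016,0.27],max_speed=0.2)
k=manip.get_calibration("wrist")
p,d=manip.grab_frame("wrist"); cv2.imwrite("pics/c_wrist.png",p[:,:,::-1])
np.savez("c.npz",p=p,d=d,**k)
for n in("notch","peg_top","cap_top","pin_top","core"):
    print(n,[(x["confidence"],x["at"]) for x in manip.look_for("wrist",n)[:2]])
print(manip.current_time(),manip.current_ee_pos())
E
```

```text
notch [(0.87, [0.5593, -0.0111, 0.1052]), (0.16, [0.5594, -0.0072, 0.1066])]
peg_top [(0.97, [0.5598, -0.0115, 0.1057])]
cap_top [(0.71, [0.5566, -0.0139, 0.1121])]
pin_top [(0.62, [0.5545, -0.0137, 0.028])]
core [(0.64, [0.684, -0.0548, 0.0669]), (0.4, [0.5543, -0.0147, 0.0275])]
6.425 [ 0.62466487 -0.01602677  0.27034106]
```

View pics/c_wrist.png

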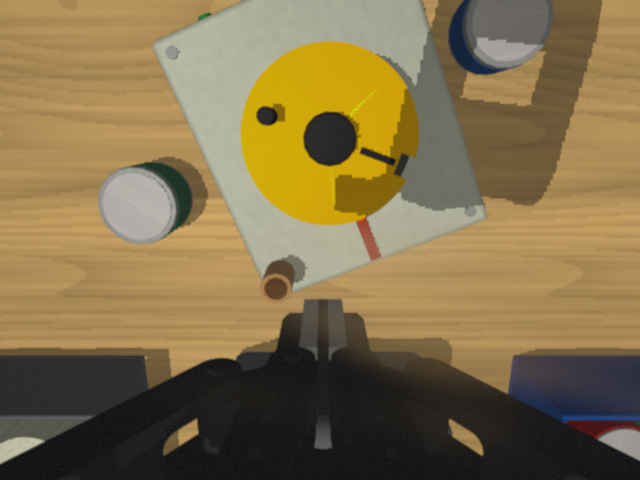

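```bash
cat > h.py <<'E'
import numpy as np,cv2
def bp(k,uv,z):
    uv=np.atleast_2d(np.array(uv,float)); r=np.c_[uv,np.ones(len(uv))]@np.linalg.inv(k["camera_matrix"]).T@k["R"]
    c=-k["R"].T@k["t"]; return c+r*((z-c[2])/r[:,2])[:,None]
def meas(f,drop=0.0,pr=True):
    D=np.load(f); p=D["p"]; hsv=cv2.cvtColor(p,cv2.COLOR_RGB2HSV)
    H,S,V=[hsv[...,i].astype(int) for i in range(3)]
    o={}
    yel=((H>18)&(H<32)&(S>215)&(V>60)).astype(np.uint8)
    n,l,s,c=cv2.connectedComponentsWithStats(yel); i=1+np.argmax(s[1:,4]); m=(l==i).astype(np.uint8)
    cn,_=cv2.findContours(m,cv2.RETR_EXTERNAL,cv2.CHAIN_APPROX_NONE); hull=cv2.convexHull(max(cn,key=cv2.contourArea))
    W=bp(D,hull[:,0,:],0.1065-drop)[:,:2]
    A=np.c_[W,np.ones(len(W))]; s_=np.linalg.lstsq(A,-(W**2).sum(1),rcond=None)[0]
    ctr=-s_[:2]/2; o["flange"]=ctr; o["r"]=np.sqrt(ctr@ctr-s_[2])
    hm=cv2.fillConvexPoly(np.zeros_like(m),hull,1)
    dark=((V<60)&(hm>0)).astype(np.uint8)
    n,l,s,c=cv2.connectedComponentsWithStats(dark)
    o["dark"]=[(s[i,4],c[i].round(1).tolist(),bp(D,c[i],0.1065-drop)[0].round(4).tolist()) for i in range(1,n) if s[i,4]>40]
    red=((H<8)|(H>172))&(S>90)&(V>60)
    n,l,s,c=cv2.connectedComponentsWithStats(red.astype(np.uint8))
    o["red"]=[(s[i,4],s[i,:4].tolist(),c[i].round(1).tolist(),bp(D,c[i],0.03)[0].round(4).tolist()) for i in range(1,n) if s[i,4]>40]
    return o,D
E
python3 - <<'E'
from h import *
o,D=meas("c.npz"); 
for k,v in o.items(): print(k,v)
a=bp(D,[[330,139]],.1205)[0]; pg=bp(D,[[265.5,116]],.1285)[0]; n=bp(D,[[401,165]],.1065)[0]; s1=bp(D,[[363,222],[375,258]],.03)
print(a,pg,n,s1, np.hypot(*(pg-a)[:2]),np.hypot(*(n-a)[:2]))
an=lambda v:np.arctan2(v[1],v[0]); print(an(a-pg),an(n-a),an(s1[1]-s1[0]),an(s1[1]-a),an(s1[0]-a))
p=D["p"][:300,100:560]; cv2.imwrite("pics/c_zoom.png",cv2.resize(p[:,:,::-1],None,fx=1.7,fy=1.7))
E
```

```text
flange [ 0.56360565 -0.0108295 ]
r 0.0614650123168033
dark [(np.int32(256), [266.9, 115.4], [0.5485, -0.054, 0.1065]), (np.int32(2093), [329.7, 138.2], [0.5638, -0.0106, 0.1065]), (np.int32(170), [378.2, 156.2], [0.5762, 0.0237, 0.1065]), (np.int32(137), [401.1, 164.3], [0.5818, 0.0402, 0.1065])]
red [(np.int32(276), [357, 219, 22, 39], [366.6, 234.6], [0.6528, 0.0253, 0.03]), (np.int32(688), [567, 421, 73, 18], [601.0, 426.3], [0.863, 0.2802, 0.03])]
[ 0.56388444 -0.01059781  0.1205    ] [ 0.54934019 -0.05208733  0.1285    ] [0.5822607 0.0401808 0.1065   ] [[0.64083945 0.02160504 0.03      ]
 [0.67557533 0.03381062 0.03      ]] 0.04396493476039588 0.05400142085264288
1.23362945333777 1.2235688278923906 0.3379060011277404 0.3784367136693028 0.3963209753432099
```

View pics/c_zoom.png

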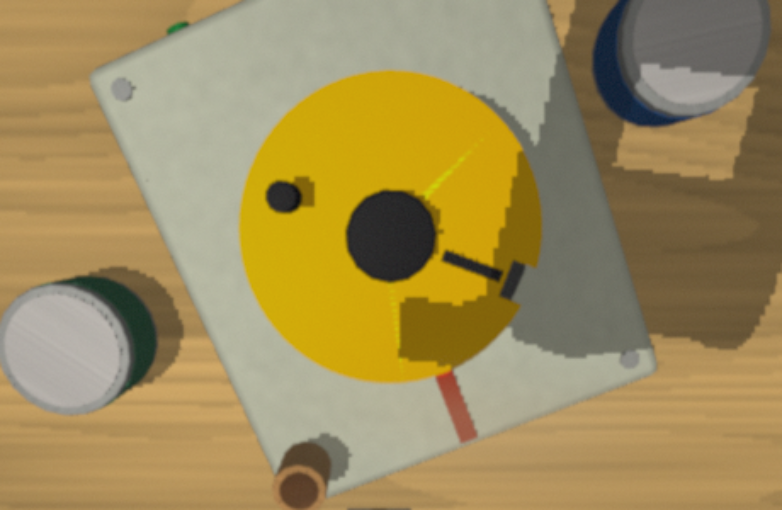

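```bash
cat >> h.py <<'E'
C=np.array([0.5637,-0.0107])
def fpose(phi,d,z,s=1,r=0.044):
    # finger on the anticlockwise side of the peg (s=1) pushing clockwise
    rh=np.array([np.cos(phi),np.sin(phi)]); t=np.array([np.sin(phi),-np.cos(phi)])*s
    xy=C+r*rh-d*t; zt=np.array([-t[0],-t[1],0]); x=np.array([0,0,-1.])
    return np.r_[xy,z],np.c_[x,np.cross(zt,x),zt]
E
python3 - <<'E'
from h import *
from bench import manip
def st(m): print(m,manip.current_time(),manip.current_ee_pos().round(4),manip.current_force().round(2))
p0=1.232-np.pi; tgt=0.381-np.pi
P,R=fpose(p0,.030,.17); manip.move_ptp(P,R); st("above")
manip.move_l(fpose(p0,.030,.114)[0],max_speed=.1); st("down")
P,R=fpose(p0,.019,.114); manip.move_l(P,R,max_speed=.04); st("near")
for f in np.linspace(p0-.05,tgt+.12,5):
    P,R=fpose(f,.017,.114); manip.move_l(P,R,max_speed=.05); st(f"{f:.2f}")
P,R=fpose(f,.025,.114); manip.move_l(P,max_speed=.05); st("back")
manip.move_l(np.r_[P[:2],.17],max_speed=.15)
manip.move_ptp([0.64,-0.016,0.27],np.array([[0,0,1.],[0,1,0],[-1,0,0]])); st("look")
k=manip.get_calibration("wrist")
p,d=manip.grab_frame("wrist"); cv2.imwrite("pics/d_wrist.png",p[:,:,::-1]); np.savez("d.npz",p=p,d=d,**k)
o,D=meas("d.npz")
for k,v in o.items(): print(k,v)
E
```

```text
above 6.975 [ 0.5784 -0.0622  0.1713] [ 0.12 -1.05  1.15]
down 7.6833 [ 0.5779 -0.0621  0.1147] [0.25 0.16 0.19]
near 8.1083 [ 0.567  -0.0585  0.1143] [0.26 0.11 0.17]
-1.96 8.3583 [ 0.5629 -0.0579  0.1141] [-0.08 -0.62  0.15]
-2.13 8.675 [ 0.5549 -0.057   0.1141] [ 0.44  0.44 -0.34]
-2.30 8.9917 [ 0.5473 -0.0548  0.114 ] [ 0.04 -1.61  0.46]
-2.47 9.3083 [ 0.5401 -0.0514  0.114 ] [ 0.34 -0.08  0.29]
-2.64 9.625 [ 0.5335 -0.0468  0.114 ] [-0.05 -0.25  0.77]
back 9.9333 [ 0.5374 -0.0542  0.1139] [-0.18  0.46  0.79]
look 11.3917 [ 0.6394 -0.0161  0.2685] [ 0.06 -0.58  0.03]
flange [ 0.56355596 -0.01083392]
r 0.06149595566517797
dark [(np.int32(321), [297.6, 50.7], [0.5224, -0.032, 0.1065]), (np.int32(2205), [329.8, 115.0], [0.5631, -0.0106, 0.1065]), (np.int32(164), [353.0, 163.4], [0.5958, 0.006, 0.1065]), (np.int32(94), [368.5, 184.9], [0.611, 0.0173, 0.1065])]
red [(np.int32(583), [354, 185, 27, 60], [366.2, 214.6], [0.6483, 0.0241, 0.03]), (np.int32(1051), [569, 407, 71, 30], [594.5, 416.9], [0.8652, 0.2695, 0.03])]
```

View pics/d_wrist.png

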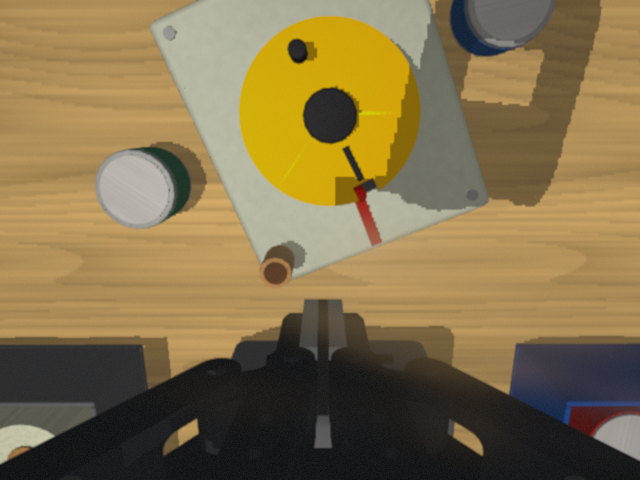

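```bash
python3 - <<'E'
from h import *
D=np.load("d.npz"); p=D["p"]
cv2.imwrite("pics/d_zoom.png",cv2.resize(p[130:260,290:440,::-1],None,fx=5,fy=4.6,interpolation=cv2.INTER_CUBIC)[:600])
an=lambda v:np.arctan2(v[1],v[0])
a=bp(D,[[330,115.5]],.1205)[0]; pg=bp(D,[[297,50]],.1285)[0]; ln=bp(D,[[353,163.4]],.1065)[0]
print(a,np.hypot(*(pg-a)[:2]),an(a-pg),an(ln-a))
for f in("c","d"):
    D=np.load(f+".npz");hsv=cv2.cvtColor(D["p"],cv2.COLOR_RGB2HSV).astype(int)
    m=((hsv[...,0]<8)|(hsv[...,0]>172))&(hsv[...,1]>80)&(hsv[...,2]>60); m[:, :330]=0;m[:,420:]=0; m[300:]=0
    v,u=np.nonzero(m); W=bp(D,np.c_[u,v],.03)
    for lo in (.085,.095,.105): 
        q=W[np.hypot(*(W[:,:2]-C).T)>lo]; c=q.mean(0)[:2]; print(f,lo,len(q),c,an(c-C))
# base screws
D=np.load("d.npz"); print(bp(D,[[169.5,33],[472,196]],.03))
E
```

```text
[ 0.56368357 -0.01064831  0.1205    ] 0.04338390473814461 0.4908152509659696 0.4762448867258577
c 0.085 236 [0.65539807 0.02630582] 0.38357296817373326
c 0.095 136 [0.66156987 0.02890498] 0.3845256114365738
c 0.105 67 [0.66797232 0.03136171] 0.3834195621301645
d 0.085 366 [0.65783745 0.02726069] 0.3833027368798084
d 0.095 250 [0.66281033 0.02924323] 0.38310521892018823
d 0.105 143 [0.66757882 0.03119432] 0.38334789302358313
[[ 0.49695097 -0.14045779  0.03      ]
 [ 0.63145806  0.1191172   0.03      ]]
```

View pics/d_zoom.png

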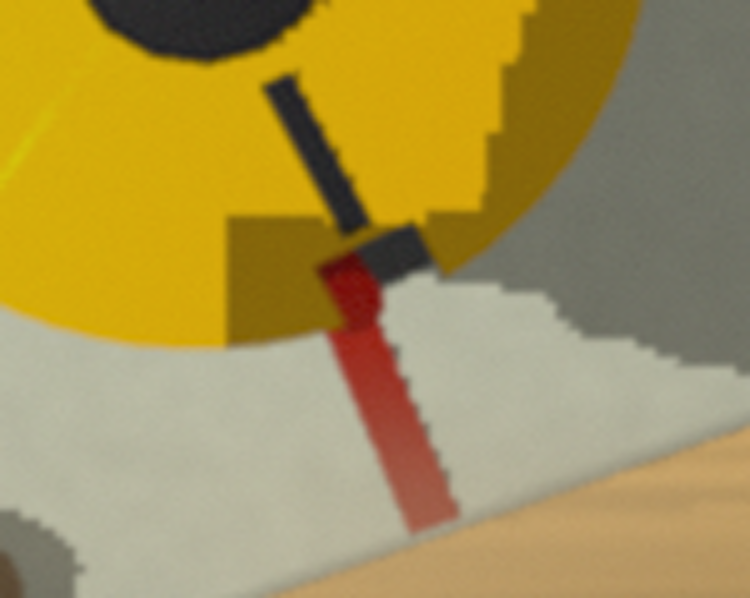

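```bash
python3 - <<'E'
from h import *
from bench import manip
def st(m): print(m,manip.current_time(),manip.current_ee_pos().round(4),manip.current_force().round(2))
p0=0.483-np.pi; tgt=0.398-np.pi
P,R=fpose(p0,.028,.17); manip.move_ptp(P,R); st("above")
manip.move_l(fpose(p0,.028,.114)[0],max_speed=.1); st("down")
for f in (p0+.02,p0-.04,tgt):
    P,R=fpose(f,.017,.114); manip.move_l(P,R,max_speed=.04); st(f"{f:.2f}")
manip.dwell(.2)
P,R=fpose(f,.025,.114); manip.move_l(P,max_speed=.05); st("back")
manip.move_l(np.r_[P[:2],.17],max_speed=.15)
manip.move_ptp([0.64,-0.016,0.27],np.array([[0,0,1.],[0,1,0],[-1,0,0]])); st("look")
k=manip.get_calibration("wrist")
p,d=manip.grab_frame("wrist"); cv2.imwrite("pics/e_wrist.png",p[:,:,::-1]); np.savez("e.npz",p=p,d=d,**k)
o,D=meas("e.npz")
for k,v in o.items(): print(k,v)
an=lambda v:np.arctan2(v[1],v[0])
for x in o["dark"]:
    pg=bp(D,x[1],.1275)[0][:2]; print(x[0],np.hypot(*(pg-C)),an(C-pg),an(np.array(x[2][:2])-C))
cv2.imwrite("pics/e_zoom.png",cv2.resize(p[10:260,230:440,::-1],None,fx=2.3,fy=2.3,interpolation=cv2.INTER_CUBIC))
E
```

```text
above 12.3833 [ 0.5381 -0.056   0.1703] [0.85 0.12 0.17]
down 13.0917 [ 0.5381 -0.056   0.1144] [ 0.02 -0.46  0.42]
-2.64 13.4917 [ 0.5334 -0.0465  0.1143] [-0.49 -0.96  0.22]
-2.70 13.7417 [ 0.5313 -0.0449  0.1141] [-1.77 -0.84 -0.08]
-2.74 13.9917 [ 0.5298 -0.0435  0.114 ] [-0.07 -0.27  0.96]
back 14.5 [ 0.5329 -0.0511  0.1139] [-0.29 -0.23 -0.07]
look 16.0417 [ 0.6394 -0.0161  0.2687] [ 0.28 -0.56  0.44]
flange [ 0.56351448 -0.01083755]
r 0.06149404646541917
dark [(np.int32(324), [303.6, 47.5], [0.5205, -0.028, 0.1065]), (np.int32(2204), [329.8, 114.9], [0.5631, -0.0106, 0.1065]), (np.int32(169), [348.5, 165.7], [0.5975, 0.0028, 0.1065])]
red [(np.int32(650), [350, 185, 30, 59], [365.0, 212.3], [0.6463, 0.0229, 0.03]), (np.int32(1039), [569, 407, 71, 30], [594.0, 416.8], [0.8654, 0.2692, 0.03])]
324 0.043002796307263474 0.39077100154409267 -2.7606872342001254
2204 0.00023194634634881534 0.9318399556140983 2.9764439761751493
169 0.03420687105317562 -2.775811074488038 0.3799961730750018
```

View pics/e_zoom.png

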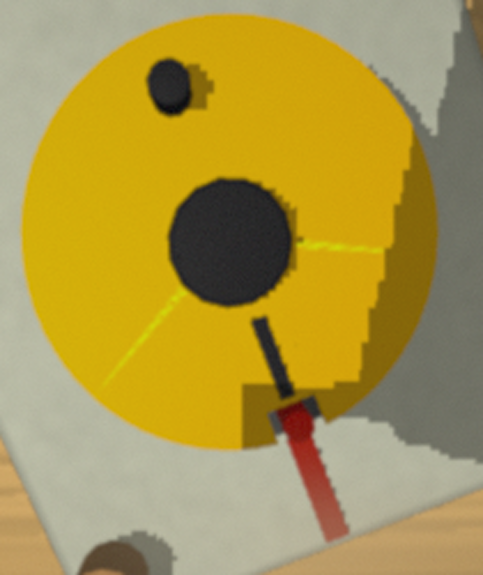

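```bash
python3 - <<'E'
from h import *
from bench import manip
def st(m): print(m,manip.current_time(),manip.current_ee_pos().round(4),manip.current_force().round(2))
R=np.array([[0,0,1.],[0,1,0],[-1,0,0]])
manip.move_ptp(np.r_[C,.14],R); st("above")
manip.move_l(np.r_[C,.1225],max_speed=.05); st("near")
for z in (.119,.117,.115,.113,.1115,.1105):
    manip.move_l(np.r_[C,z],max_speed=.02); f=manip.current_force(); st(z)
    if f[2]>30: break
manip.dwell(.3); st("hold")
E
```

```text
above 16.7417 [ 0.5649 -0.011   0.1412] [1.11 0.45 0.78]
near 17.2417 [ 0.5638 -0.0107  0.1223] [ 0.22 -0.32  0.83]
0.119 17.5667 [ 0.5637 -0.0107  0.119 ] [-1.12  0.   -0.58]
0.117 17.8167 [ 0.5637 -0.0107  0.1169] [ 0.59 -0.15 -0.19]
0.115 18.0667 [ 0.5636 -0.0107  0.1148] [-0.35 -0.37 -0.32]
0.113 18.3167 [ 0.5636 -0.0107  0.1128] [0.59 0.3  0.3 ]
0.1115 18.5667 [ 0.5637 -0.0107  0.1115] [-1.23 -0.21  2.73]
0.1105 18.8167 [ 0.5638 -0.0107  0.1114] [-4.84 -0.35 12.43]
hold 19.1167 [ 0.5638 -0.0107  0.1114] [-4.73  0.51 11.51]
```

```bash
python3 - <<'E'
from h import *
from bench import manip
R=np.array([[0,0,1.],[0,1,0],[-1,0,0]])
manip.move_l(np.r_[C,.16],max_speed=.1)
manip.move_ptp([0.64,-0.016,0.27],R)
k=manip.get_calibration("wrist")
p,d=manip.grab_frame("wrist"); np.savez("f.npz",p=p,d=d,**k)
cv2.imwrite("pics/f_zoom.png",cv2.resize(p[10:260,230:440,::-1],None,fx=2.3,fy=2.3,interpolation=cv2.INTER_CUBIC))
o,D=meas("f.npz",0); print(o["flange"],o["r"],o["dark"])
# heights from depth at flange/cap
for f in("e","f"):
    D=np.load(f+".npz"); dd=D["d"]; c=-D["R"].T@D["t"]
    for uv in ([280,130],[330,112],[370,80],[330,60]):
        z=np.median(dd[uv[1]-3:uv[1]+4,uv[0]-3:uv[0]+4]); X=D["R"].T@(np.linalg.inv(D["camera_matrix"])@np.r_[uv,1]*z-D["t"]); print(f,uv,X.round(4))
s,_=manip.grab_frame("side"); cv2.imwrite("pics/f_side.png",cv2.resize(s[210:310,270:430,::-1],None,fx=5,fy=5,interpolation=cv2.INTER_CUBIC))
print(manip.current_time(),manip.current_force())
E
```

```text
[ 0.56367632 -0.01099137] 0.059694274336722405 [(np.int32(297), [304.3, 49.7], [0.5221, -0.0276, 0.1065]), (np.int32(2074), [329.6, 115.0], [0.5633, -0.0107, 0.1065]), (np.int32(154), [347.7, 164.5], [0.5968, 0.0023, 0.1065])]
e [280, 130] [ 0.573  -0.0449  0.1081]
e [330, 112] [ 0.5616 -0.0107  0.1222]
e [370, 80] [0.5409 0.0163 0.1081]
e [330, 60] [ 0.5284 -0.0105  0.1082]
f [280, 130] [ 0.5733 -0.0458  0.099 ]
f [330, 112] [ 0.5615 -0.0105  0.1132]
f [370, 80] [0.5401 0.0171 0.099 ]
f [330, 60] [ 0.5274 -0.0105  0.0992]
20.4583 [-0.26648536 -0.3446642  -0.24841378]
```

View pics/f_zoom.png

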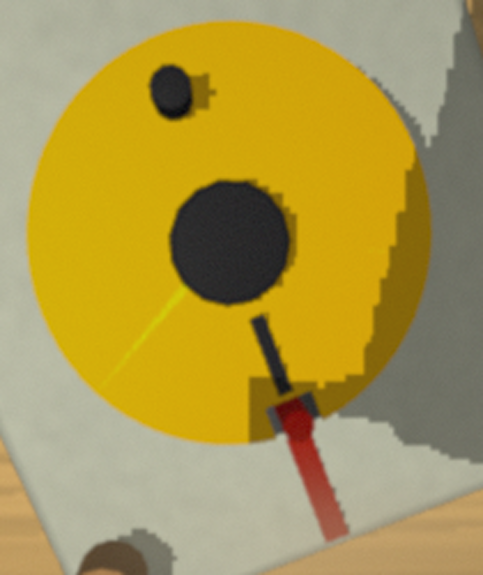

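View pics/f_side.png

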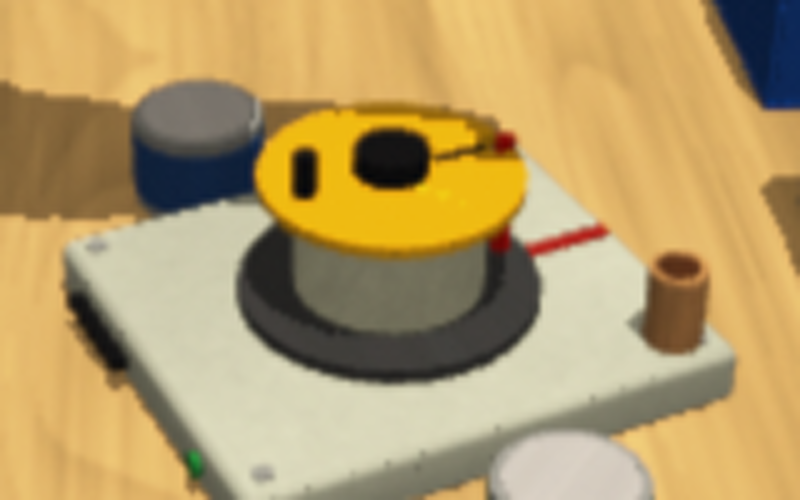

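The wrist view shows the red pin centred in the notch, and the side view shows it standing up through the flange (zoom ≈ (505,142)). Depth shows the flange and cap 9 mm lower than before, so it is seated. The arm is clear, and I'm handing in.

```bash
python3 -c "
from bench import manip
print(manip.current_time(),manip.current_ee_pos(),manip.sign_off())"
```

```text
the job is handed in; nothing more can be done
20.4583 [ 0.63893688 -0.01587969  0.26803188] None
```

The flange is seated on the label roll with the red pin up through its notch, and the job was handed in at 20.5 s of the 67 s allowed.

- **Turning:** with the gripper shut, I pushed the peg clockwise about 0.85 rad in two pushes. After the first I looked again and corrected for the remaining 0.1 rad. Before pressing, the notch was at about 0.380–0.391 rad and the pin at 0.383 rad.
- **Pressing:** I pressed straight down on the cap until it stopped firmly, with the tool at 0.1114 m (about 12 N). The seated cap height should be 0.1115 m.
- **Checks after moving clear:**
  - Camera depth shows the flange and cap 9.0 mm lower than before, and the pin is centred in the notch.
  - The tool is 0.27 m up, and the force reads about zero.
- **Disagreements:**
  - The force sensor showed almost nothing during the press until the final stop, although about 4 N was expected.
  - Depth heights read about 1.6 mm too high throughout, before and after the press.
  - The trained networks placed the notch, peg and cap at nearly the same spot, so I measured them from the pixels instead.
- **Bystanders:** I did not re-measure the tins, jar, rolls, core and carton. The planned paths kept clear of them, and the ones visible in the last pictures showed no sign of having moved.

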